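# Take the tube disc off the rotator shaft

## Robot

A 7-joint arm with a two-finger parallel gripper is mounted at the origin on the work surface. World frame = base frame: x ahead of the robot, y to its left, z up, the work surface at z = 0. Lengths are in m, angles in degrees, forces in N, time in s.
With the tool pointing down it reaches from about 0.425 to 0.95 m from the base axis. Payload 16.7 kg.
Tool frame: the origin (TCP) lies midway between the tips of the shut fingers; the grasp point (between the pads) lies 19 mm behind it (env.tcp_to_grasp is the distance from the TCP to the grasp point, in m); z points along the fingers, y is the line along which they close (so a half turn about z gives the same grasp; the last joint's range is limited). The gripper opens to 94 mm and grips with 3 to 60 N. Pads are 16 mm wide; open, the fingers measure 119 mm over their backs; the gripper's body (75 mm by 177 mm) begins 78 mm behind the grasp point.
Start: joints at [-72.737, 24.414, 4.234, 92.017, -1.954, 63.644, -3.845], TCP at [0.294, 0.608, 0.171] pointing down, gripper open.
Joint ranges: [-163.25, 163.25], [-28.42, 122.38], [-70.27, 78.77], [12.13, 141.07], [-58.53, 238.53], [9.26, 117.41], [-156.51, 156.51]. Speed limits (degrees/s): [108.29, 108.29, 136.94, 136.94, 172.46, 172.46, 172.46].

## Interface

Orientations are given as a 3x3 rotation matrix whose columns are the frame's x, y, z axes.
In Python, from rig import sensors, cams, ticket, find_in, place_of, env gives the robot as it stands.
- The arm moves only by the shell command python3 -m crank 'ROWS' [OPENING] [FORCE]. ROWS is JSON, a list of rows, each an object with "offset": the shift along the tool's x, y, z in mm, a list of three; "spin": the turn about the tool's z in degrees. In form: [{"offset": [tx, ty, tz], "spin": spin}, ...]. A call has 1 to 20 rows; each row is the pose to reach, as a shift and turn from the pose commanded when the call began, along the tool's axes at that moment; what a row does not reach only later rows make up. A row lasts 1/12 s, in which the tool goes at most 41.7 mm and 7.16 degrees, less where a joint would pass 70% of its speed; a pose out of reach is approached as far as the arm can. A call with a gripper value outside its range is refused whole. OPENING is the closure in counts, from 0 (fully open) to 255 (shut), set as the call begins (- or left out, the last holds). The fingers move at their own pace and stop on an object; FORCE is the grip in N (left out, the last holds). Time passes only in rows, so rows that repeat a pose let the fingers close. It gives the time, the measured TCP pose, the force, the opening and the grip force at its end, in the units of the state.
- sensors.get_state(): the state, without advancing time (a new reading comes with each control period).
- cams.snapshot(name): name is "scene" or "top"; returns a dict with "img" (420x560x3 uint8, red, green, blue), "mtx" (3x3 intrinsics, pixels), "xyz" and "orientation" of the camera in the world. Camera axes: x right, y up, looking along -z (the intrinsics and any distortion apply to the point x, -y, -z); pixel columns grow to the right and rows downward; lengths in m; the calibration is good to about 2 mm. A picture is of the moment at which its call begins. There is no depth.
- ticket.finish_job(): hands the job in; it is judged then, once.
Trained networks look in the newest picture that a camera, given by its name, has taken for a name from the list of things; names that differ only in an ending like _2 or _b are one class to them, and where a whole thing is asked for, a point or a joint stands for the part that bears it (a point fixed in the world has none). Each returns a list of dicts, best first, with "score" (0 to 1); they miss things now and then, are a little off and sometimes report something else, mostly with a low value. They report only what shows in the picture. A call takes as long as a camera call. They do not tell look-alikes from the thing itself.
- find_in(camera, query): "point" ([x, y, z] in m, in the coordinates of the camera as it stood for that picture, good to about 4 mm: the middle of the surface that is visible of it).
- place_of(camera, query): "point" ([x, y, z] in m, in the coordinates of the camera as it stood for that picture, good to about 4 mm: a listed point, or the origin of a listed thing).
The state is a dict: "time_s": time; "joint_positions": joint angles; "dq": joint speeds; "tau": joint torques, N m; "eef_pos": TCP position; "eef_rot": TCP orientation; "ft_force": force on the tool from outside, world axes, zero at the start; "ft_torque": the same for the moment, N m; "width": opening from 0.0 (shut) to 1.0 (fully open); "finger_force": force on a finger pad.
Only numpy, scipy, OpenCV 4.12 (cv2) and the standard library are available. Lean on these libraries where they do the work, as an engineer would, in place of code of your own. Each camera call takes 0.05 s, during which the arm holds its last target. There are 200 camera calls.

## Task

The mixing run is over: free the tube disc from the bench rotator by turning its hub until the keyway lines up with the cross-pin in the shaft, and slide it straight off the open end without forcing it against the pin or the shaft. Then set it down gently in the white tray, flat on the tray's floor with the hub upwards, and let go. Leave the tube rack, bottle and tip box where they are.

Things in the scene. Friction and masses are not known exactly. Their poses are not given: they have to be found in the camera images.
- disc: the tube disc: pale, round, 164 mm across, 5 mm thick, about 0.25 kg. Eight tubes are clipped flat round its rim, 12 mm proud of the face, none nearer than 64 mm to the axis. In its middle a grey square hub, 44 x 44 mm, its flat sides facing along x and y. Origin on the axis at the underside, z up through the hub. At the start it sits on the rotator's shaft against the shoulder, under the cross-pin
- hub_top (a point): centre of the disc hub's top end, on the disc's axis, 48 mm from its underside (43 mm above its face); axes as the disc's. Through the whole hub runs an 18 mm bore with two keyways on opposite sides, along x and -x, 7.4 mm wide, reaching 17 mm from the axis
- head: tilted motor head of the cream rotator, fixed to the bench. Origin on the shaft's axis at the shoulder where the disc rests; z along the shaft to its open end, leaning 15 degrees from upright to the machine's front. Round steel shaft, 16 mm thick, held still by its motor, with a steel cross-pin. It bears no hard pull or side load: stay well under 25 N. The pin's angle is not shown by this frame
- shaft_tip (a point): centre of the shaft's open end, 66 mm from the shoulder. The cross-pin (5.8 mm thick, out to 16 mm from the axis on both sides) has its middle 12.1 mm below this point: the locked disc has 3 mm of play. The pin's angle is new every time: the disc must be turned anticlockwise seen from the open end, by 0.3 to 1.35 rad from its start, to bring keyways and pin in line, good to about 0.05 rad
- tray: shallow white open tray fixed to the bench, 235 x 235 mm outside, 22 mm high, walls and floor 5 mm thick. Origin at the centre of its underside, z up; its inner floor is 5 mm above the origin
- tube_rack: bystander: grey rack of tubes, 70 x 130 mm, 42 mm high, origin at the centre of its underside
- bottle: bystander: brown glass bottle, 52 mm across, 105 mm high, origin at the centre of its underside
- tip_box: bystander: box of pipette tips, 87 x 122 mm, 67 mm high, origin at the centre of its underside
There are look-alikes about, which are no part of the job. Of the things like the part that bears head, leave any that is yellow; of the rest the larger one is meant. There is more than one size of the disc; the one meant has the size given above.

How it is judged (in metres and radians):
On the way, in this order (a step that is already met when the one before it is completed fails the run):
1. the disc, turned in line with the pin, slides up the shaft past the pin (z of disc in the frame of head between 0.012 and 0.064 m and x of disc in the frame of head between -0.006 and 0.006 m and y of disc in the frame of head between -0.006 and 0.006 m), for 0.1 s.
2. the disc is clear of the shaft's open end (z of disc in the frame of head above 0.068 m), for 0.1 s.
At the end, for the whole second after the job is handed in: The disc lies flat (within 0.06 rad) and at rest on the tray's floor (underside within 4 mm of it), hub up, inside the tray's walls, its centre within 34 mm of the tray's centre along each of the tray's sides; it has been let go (x of disc in the frame of tray between -0.034 and 0.034 m and y of disc in the frame of tray between -0.034 and 0.034 m and z of disc in the frame of tray between 0.002 and 0.009 m and angle between disc's own z axis and vertical below 0.06 rad and linear speed of disc below 0.02 m/s); the robot touches nothing.
It fails at once if the disc is forced against the pin or shaft (more than 40 N between disc and rotator) (contact force between disc and head above 40 N).
It fails at once if the disc is pressed or slammed hard into the tray (more than 60 N between disc and tray) (contact force between disc and tray above 60 N).
It fails at once if the disc is dropped (faster than 0.35 m/s, as after a fall of 6 mm, with no finger on it) (contact force between disc and the fingers below 0.05 N and linear speed of disc above 0.35 m/s).
It fails at once if the tube rack, the bottle or the tip box is moved by more than 15 mm (distance of any of tube_rack, bottle, tip_box from where it was at the start of the episode above 0.015 m).
It also fails if it takes over 72 s, if anything falls off the work surface, if the arm or the gripper's body presses on something with over 40 N, if the wrist force passes 120 N, or if a joint passes its speed limit or range.

## Working session

There is one attempt and no reset: what is moved stays moved. The work goes in short steps, Python scripts to look and compute and a shell command to move; the robot and the scene stay as the last step left them, time stands still between calls to the robot, and variables do not carry over. Pictures are saved under pics/ and viewed, at most 10 in all, crops included, and the job is handed in when it is done.

```bash
ls; mkdir -p pics; cat > h.py <<'E'
import numpy as np,cv2
from rig import sensors,cams,ticket,find_in,place_of,env
def snap(n,f=None):
    s=cams.snapshot(n)
    if f: cv2.imwrite('pics/'+f,s['img'][:,:,::-1])
    return s
def w(s,p): return np.array(s['xyz'])+np.array(s['orientation'])@np.array(p)
def px(s,P):
    c=np.array(s['orientation']).T@(np.array(P)-s['xyz']); c=np.array([c[0],-c[1],-c[2]]); q=np.array(s['mtx'])@c; return (q[:2]/q[2]).round(0)
def show(s,n,q,f=place_of):
    for d in f(n,q):
        P=w(s,d['point']); print(n,q,f.__name__,round(d['score'],2),P.round(3),px(s,P))
E
python3 - <<'E'
from h import *
st=sensors.get_state(); print({k:np.round(v,3).tolist() for k,v in st.items()})
for n in ('scene','top'):
    s=snap(n,n+'0.png'); print(np.round(s['mtx'],1).tolist(),np.round(s['xyz'],3),[k for k in s])
    for q in ('disc','hub_top','head','shaft_tip','tray','tube_rack','bottle','tip_box'): show(s,n,q)
E
```

```text
pics
{'time_s': 0.0, 'joint_positions': [-72.736, 24.448, 4.232, 92.052, -1.952, 63.644, -3.846], 'dq': [0.123, -0.031, -0.037, -0.018, -0.008, 0.073, 0.03], 'tau': [-0.0, -93.582, 3.667, -45.418, -0.049, 0.02, 0.0], 'eef_pos': [0.294, 0.607, 0.17], 'eef_rot': [[-0.9, 0.436, -0.0], [0.436, 0.9, -0.001], [-0.0, -0.001, -1.0]], 'ft_force': [-0.098, 0.374, -0.36], 'ft_torque': [0.008, -0.004, 0.037], 'finger_force': 0.0, 'width': 0.997}
[[397.6, 0.0, 281.3], [0.0, 397.6, 201.3], [0.0, 0.0, 1.0]] [ 1.402 -0.507  1.226] ['img', 'mtx', 'xyz', 'orientation']
scene disc call 0.88 [ 0.323 -0.116  0.001] [254. 191.]
scene disc call 0.81 [ 0.411 -0.666  0.001] [125. 253.]
scene disc call 0.69 [ 0.529 -0.194  0.147] [254. 208.]
scene hub_top call 0.73 [ 0.416 -0.667  0.07 ] [119. 243.]
scene hub_top call 0.68 [ 0.521 -0.19   0.193] [254. 198.]
scene hub_top call 0.61 [ 0.321 -0.115  0.037] [253. 185.]
scene head call 0.96 [ 0.787 -0.221  0.142] [278. 268.]
scene head call 0.87 [ 0.319 -0.327  0.107] [202. 189.]
scene head call 0.67 [ 0.531 -0.195  0.146] [254. 209.]
scene shaft_tip call 0.85 [ 0
[... 811 characters left out ...]
.192  0.193] [312. 223.]
top hub_top call 0.85 [ 0.418 -0.668  0.069] [427. 251.]
top hub_top call 0.69 [ 0.32  -0.111  0.033] [289. 273.]
top head call 0.86 [ 0.319 -0.331  0.109] [345. 275.]
top head call 0.83 [ 0.796 -0.222  0.148] [319. 154.]
top head call 0.54 [ 0.531 -0.192  0.146] [311. 221.]
top shaft_tip call 0.86 [ 0.305 -0.328  0.153] [346. 280.]
top shaft_tip call 0.66 [ 0.773 -0.22   0.213] [320. 157.]
top shaft_tip call 0.39 [ 0.516 -0.185  0.214] [310. 224.]
top tray call 0.73 [0.582 0.172 0.003] [222. 209.]
top tube_rack call 0.93 [ 0.614 -0.485  0.001] [379. 204.]
top bottle call 0.69 [ 0.796 -0.047  0.003] [276. 159.]
top tip_box call 0.88 [ 0.59   0.476 -0.001] [150. 206.]
```

```bash
python3 -c "import rig;print(rig.env.tcp_to_grasp)"; python3 -c "
import cv2;a=cv2.imread('pics/scene0.png');print(a.shape)"
```

```text
0.0188
(420, 560, 3)
```

View pics/scene0.png

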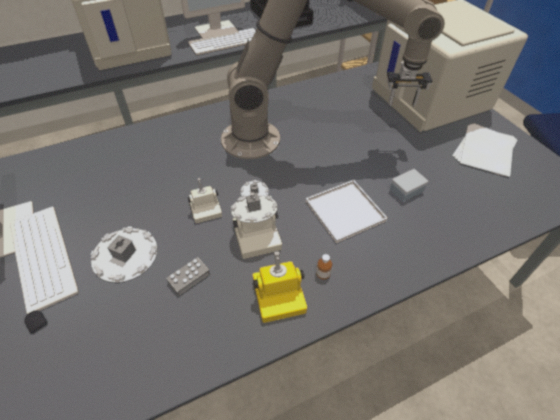

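```bash
python3 - <<'E'
import cv2
a=cv2.imread('pics/top0.png')[120:300,200:440]; cv2.imwrite('pics/top0c.png',cv2.resize(a,None,fx=3.3,fy=3.3,interpolation=2))
E
```

```text
(no output)
```

View pics/top0c.png

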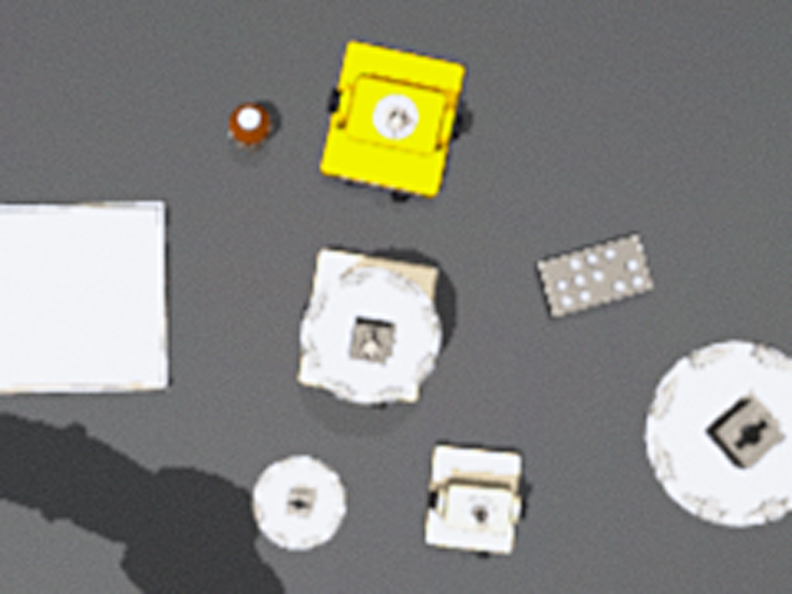

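The top view shows three rotators: yellow (319,154), small cream (345,275) and large cream (312,221), which carries a disc. There are also loose discs at (291,271), too small, and (427,251), too big. By colour, size and its shaft, the large cream one with the mounted disc is meant. I'll confirm that in one enlarged crop and read the hub and pin angles.

```bash
python3 - <<'E'
from h import *
import cv2
# average a few frames, enlarge both views of the hub
out=[]
for n,(c,r) in (('top',(312,221)),('scene',(254,203))):
    a=np.mean([cams.snapshot(n)['img'].astype(float) for _ in range(4)],0).astype(np.uint8)[:,:,::-1]
    np.save('pics/'+n+'.npy',a)
    a=a[r-24:r+24,c-24:c+24]
    out.append(cv2.resize(a,(400,400),interpolation=cv2.INTER_CUBIC))
cv2.imwrite('pics/z.png',np.hstack(out))
E
```

```text
(no output)
```

View pics/z.png

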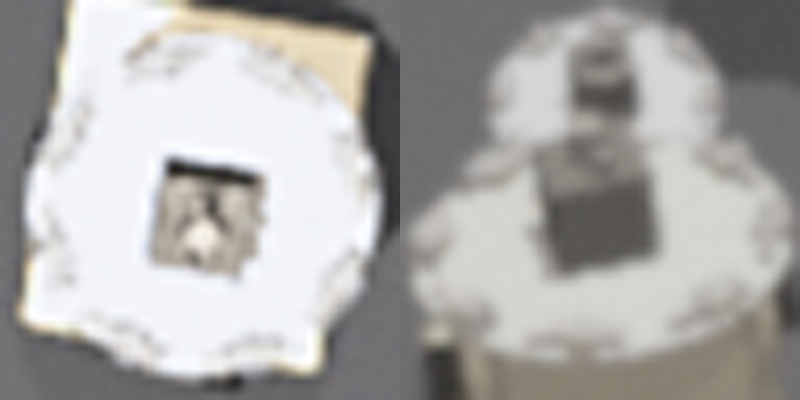

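The crop confirms it: the large cream rotator carries the disc, and its hub sits square to the machine, turned about 8° in the image. The pin's angle can't be read reliably at this resolution, so I'll find it by feel: turn with a light upward pull and watch for the release. First I move above it.

```bash
python3 -m crank '[{"offset":[0,0,-40],"spin":7},{"offset":[-20,-25,-80],"spin":14},{"offset":[-45,-50,-90],"spin":21},{"offset":[-70,-80,-90],"spin":28},{"offset":[-95,-107,-90],"spin":35},{"offset":[-120,-135,-90],"spin":42},{"offset":[-145,-163,-90],"spin":49},{"offset":[-170,-191,-90],"spin":56},{"offset":[-195,-219,-90],"spin":63},{"offset":[-220,-247,-90],"spin":70},{"offset":[-245,-275,-90],"spin":77},{"offset":[-270,-303,-90],"spin":84},{"offset":[-295,-331,-90],"spin":91},{"offset":[-320,-359,-90],"spin":98},{"offset":[-345,-387,-90],"spin":105},{"offset":[-370,-415,-90],"spin":112},{"offset":[-395,-443,-90],"spin":119},{"offset":[-420,-471,-90],"spin":126},{"offset":[-445,-499,-90],"spin":133},{"offset":[-470,-527,-90],"spin":140}]' 0 8
python3 - <<'E'
from h import *
s=sensors.get_state();R=np.array(s['eef_rot']);print(R.round(3).tolist(),s['joint_positions'])
print(1000*R.T@(np.array([.521,-.1925,.26])-s['eef_pos']), np.degrees(np.arctan2(R[1,1],R[0,1])))
E
```

```text
time_s: 2.97
eef_pos: [0.4876, -0.0735, 0.2614]
eef_rot: [[0.971, 0.239, 0.001], [0.239, -0.971, 0.001], [0.001, -0.0, -1.0]]
ft_force: [1.1, 0.2, 0.5]
width: 1.0
finger_force: 0.0
[[0.971, 0.239, 0.001], [0.239, -0.971, 0.001], [0.001, -0.0, -1.0]] [-41.66872038   1.47605005  44.54603905 110.04633074  -1.15981635
  68.84667373 -72.88563668]
[  3.97465169 123.50092277   1.36015736] -76.17093164603237
```

```bash
python3 -m crank '[{"offset":[1,32,0],"spin":6},{"offset":[2,64,0],"spin":12},{"offset":[3,96,0],"spin":18},{"offset":[4,124,0],"spin":22.4},{"offset":[4,124,0],"spin":22.4},{"offset":[4,124,0],"spin":22.4},{"offset":[4,124,0],"spin":22.4}]'
python3 - <<'E'
from h import *
for n in ('scene','top'):
    s=snap(n,n+'1.png')
    for q in ('hub_top','head','shaft_tip','tray'): show(s,n,q)
s=sensors.get_state();print(s['joint_positions'])
a=cv2.imread('pics/scene1.png')[120:300,150:390];b=cv2.imread('pics/top1.png')[130:310,200:440]
cv2.imwrite('pics/c1.png',cv2.resize(np.hstack([a,b]),(800,300),interpolation=2))
E
```

```text
time_s: 3.55
eef_pos: [0.5216, -0.1905, 0.2608]
eef_rot: [[0.99, -0.142, -0.001], [-0.142, -0.99, 0.0], [-0.001, 0.0, -1.0]]
ft_force: [0.1, 0.2, 0.0]
width: 1.0
finger_force: 0.0
scene hub_top call 0.9 [ 0.413 -0.669  0.068] [119. 243.]
scene hub_top call 0.64 [ 0.321 -0.118  0.032] [253. 186.]
scene head call 0.88 [ 0.317 -0.33   0.107] [201. 188.]
scene head call 0.81 [ 0.532 -0.194  0.147] [254. 209.]
scene head call 0.63 [ 0.787 -0.22   0.145] [278. 268.]
scene head call 0.33 [0.578 0.177 0.001] [345. 211.]
scene shaft_tip call 0.89 [ 0.509 -0.191  0.212] [252. 192.]
scene shaft_tip call 0.79 [ 0.774 -0.216  0.211] [277. 252.]
scene tray call 0.96 [0.579 0.179 0.002] [346. 211.]
top hub_top call 0.98 [ 0.419 -0.669  0.068] [427. 251.]
top head call 0.94 [ 0.793 -0.222  0.149] [319. 155.]
top head call 0.79 [ 0.318 -0.329  0.109] [344. 276.]
top shaft_tip call 0.96 [ 0.775 -0.22   0.21 ] [320. 157.]
top shaft_tip call 0.52 [ 0.306 -0.326  0.153] [345. 279.]
top tray call 0.69 [ 0.579  0.171 -0.001] [223. 210.]
top tray call 0.33 [ 0.795 -0.047  0.005] [275. 159.]
[-30.7588463   12.00923185  52.3754745  103.20568017 -10.13374689
  69.68957719 -73.65754092]
```

View pics/c1.png

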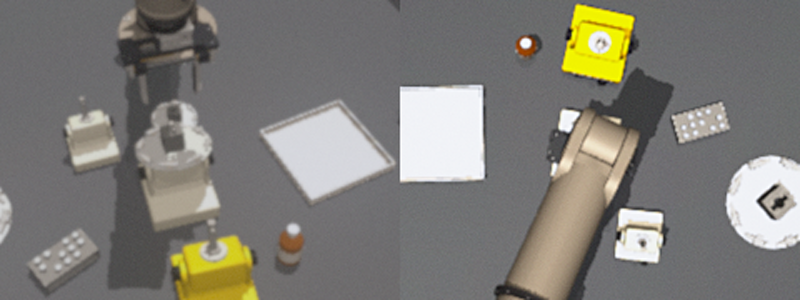

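```bash
python3 -m crank '[{"offset":[0,2,0],"spin":0},{"offset":[0,2,15],"spin":0},{"offset":[0,2,30],"spin":0},{"offset":[0,2,45],"spin":0},{"offset":[0,2,60],"spin":0},{"offset":[0,2,75],"spin":0},{"offset":[0,2,86],"spin":0},{"offset":[0,2,92],"spin":0},{"offset":[0,2,95],"spin":0},{"offset":[0,2,95],"spin":0}]' 80 6
python3 -m crank '[{"offset":[0,0,0],"spin":0},{"offset":[0,0,0],"spin":0},{"offset":[0,0,0],"spin":0},{"offset":[0,0,0],"spin":0},{"offset":[0,0,0],"spin":0},{"offset":[0,0,0],"spin":0}]' 160 6
```

```text
time_s: 4.88
eef_pos: [0.5214, -0.1929, 0.1658]
eef_rot: [[0.99, -0.143, -0.0], [-0.143, -0.99, -0.0], [-0.0, 0.0, -1.0]]
ft_force: [0.3, 0.3, -0.2]
width: 0.684
finger_force: 0.0
time_s: 5.38
eef_pos: [0.5215, -0.1928, 0.1661]
eef_rot: [[0.99, -0.143, 0.0], [-0.143, -0.99, 0.0], [0.0, -0.0, -1.0]]
ft_force: [-0.6, -0.1, -0.3]
width: 0.376
finger_force: 0.0
```

```bash
python3 - <<'E'
from h import *
s=snap('scene','scene2.png'); print(px(s,[.5215,-.1928,.166]),px(s,[.519,-.192,.193]))
c=s['img'][150:250,190:320,::-1];cv2.imwrite('pics/c2.png',cv2.resize(c,(780,600),interpolation=2))
E
```

```text
[253. 203.] [253. 198.]
```

View pics/c2.png

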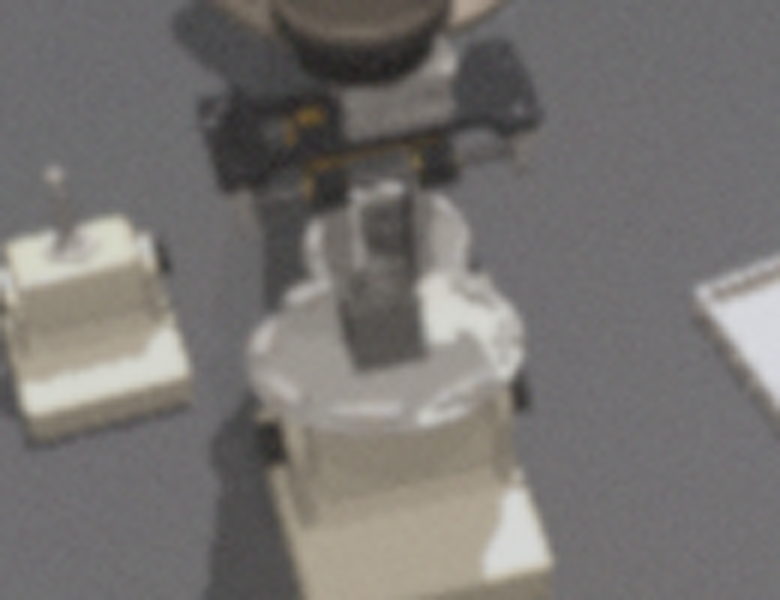

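The fingers straddle the hub at crop pixels (345..415, 250), but there is no contact yet. The count scale may not be linear in mm, so I'll close further.

```bash
python3 -m crank '[{"offset":[0,0,0],"spin":0},{"offset":[0,0,0],"spin":0},{"offset":[0,0,0],"spin":0},{"offset":[0,0,0],"spin":0},{"offset":[0,0,0],"spin":0},{"offset":[0,0,0],"spin":0}]' 255 6
```

```text
time_s: 5.93
eef_pos: [0.5213, -0.194, 0.166]
eef_rot: [[0.99, -0.144, 0.0], [-0.144, -0.99, -0.001], [0.0, 0.001, -1.0]]
ft_force: [-0.2, -4.5, -2.0]
width: 0.169
finger_force: 6.0
```

```bash
python3 - <<'E'
from h import *
s=snap('scene','scene3.png'); 
c=s['img'][160:230,210:300,::-1];cv2.imwrite('pics/c3.png',cv2.resize(c,(770,600),interpolation=2))
show(s,'scene','disc');show(s,'scene','hub_top');show(s,'scene','shaft_tip')
E
```

```text
scene disc call 0.81 [ 0.528 -0.192  0.145] [254. 208.]
scene disc call 0.74 [ 0.322 -0.117  0.003] [253. 191.]
scene disc call 0.58 [ 0.52  -0.191  0.19 ] [253. 198.]
scene hub_top call 0.9 [ 0.521 -0.192  0.193] [253. 198.]
scene hub_top call 0.61 [ 0.413 -0.67   0.068] [118. 243.]
scene hub_top call 0.46 [ 0.321 -0.116  0.036] [253. 185.]
scene shaft_tip call 0.72 [ 0.306 -0.329  0.146] [199. 180.]
scene shaft_tip call 0.69 [ 0.512 -0.192  0.21 ] [252. 193.]
scene shaft_tip call 0.61 [ 0.771 -0.221  0.213] [275. 252.]
```

View pics/c3.png

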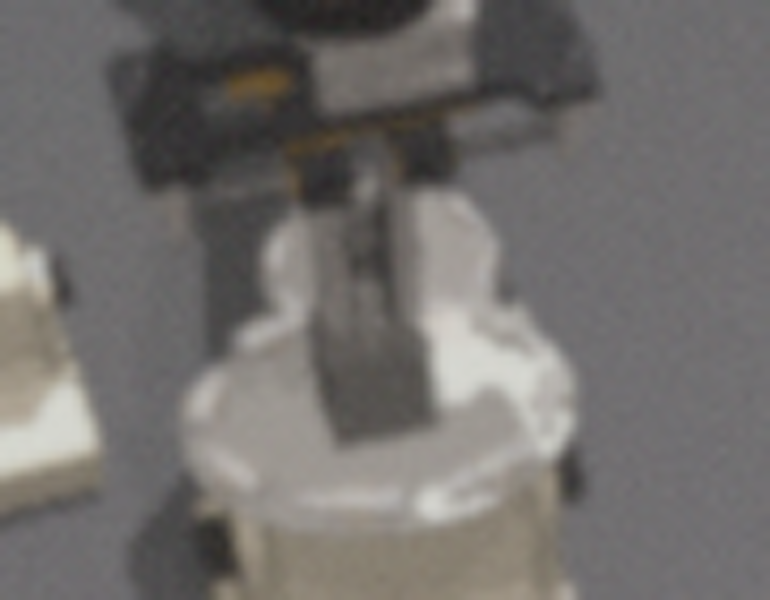

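```bash
python3 - <<'E'
from h import *
s=cams.snapshot('scene')
y=np.array([-.142,-.99,0])
for z in (.26,.28,.30): print(z,[px(s,np.array([.5216,-.1905,z])+k*y*.047) for k in(-1,0,1)])
for z in (.152,.166,.185,.193,.21): print(z,px(s,[.5213,-.194,z]))
print(px(s,[.45,-.194,.166]), sensors.get_state()['joint_positions'])
a=cv2.imread('pics/scene1.png')[150:200,215:290];b=cv2.imread('pics/scene3.png')[150:200,215:290]
cv2.imwrite('pics/c4.png',cv2.resize(np.hstack([a,b]),(800,267),interpolation=cv2.INTER_CUBIC))
E
```

```text
0.26 [array([266., 182.]), array([253., 185.]), array([239., 188.])]
0.28 [array([266., 178.]), array([252., 181.]), array([238., 184.])]
0.3 [array([266., 173.]), array([252., 176.]), array([238., 179.])]
0.152 [253. 206.]
0.166 [253. 203.]
0.185 [253. 200.]
0.193 [252. 198.]
0.21 [252. 195.]
[245. 190.] [-26.50468418  18.2910833   49.73703236 109.82465764 -16.12372913
  59.10282161 -68.07771375]
```

View pics/c4.png

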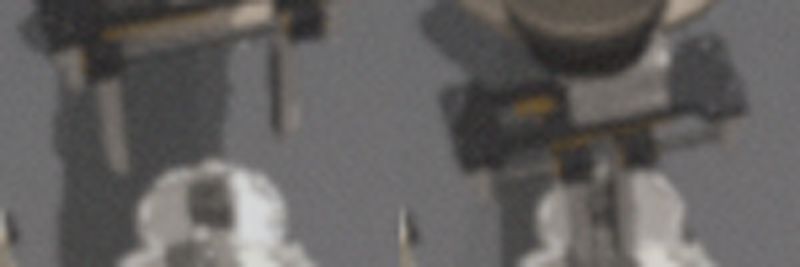

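In the left half, the open fingertips are at scene pixels (237,182) and (269,175), about 7 px higher than predicted. In the right half they end near the hub top. So the tips sit about 25 mm higher than the reported TCP, and the fingers closed on the 16 mm shaft. I'll open, go 20 mm lower while watching the force, and close on the hub, which should read a width of about 0.47.

```bash
python3 -c "
from rig import env;print([(k,getattr(env,k)) for k in dir(env) if k[0]!='_' and not callable(getattr(env,k))])"
python3 -m crank '[{"offset":[0,0,0],"spin":0},{"offset":[0,0,0],"spin":0},{"offset":[0,0,0],"spin":0},{"offset":[0,0,0],"spin":0},{"offset":[0,0,0],"spin":0},{"offset":[0,0,5],"spin":0},{"offset":[0,0,10],"spin":0},{"offset":[0,0,15],"spin":0},{"offset":[0,0,20],"spin":0},{"offset":[0,0,20],"spin":0}]' 85 6
python3 -m crank '[{"offset":[0,0,0],"spin":0},{"offset":[0,0,0],"spin":0},{"offset":[0,0,0],"spin":0},{"offset":[0,0,0],"spin":0},{"offset":[0,0,0],"spin":0},{"offset":[0,0,0],"spin":0}]' 145 6
```

```text
[('tcp_to_grasp', 0.0188)]
time_s: 7.02
eef_pos: [0.5208, -0.1926, 0.1447]
eef_rot: [[0.99, -0.143, -0.002], [-0.143, -0.99, 0.0], [-0.002, 0.0, -1.0]]
ft_force: [-0.6, -0.3, 0.8]
width: 0.665
finger_force: 0.0
time_s: 7.52
eef_pos: [0.5215, -0.193, 0.1462]
eef_rot: [[0.99, -0.143, 0.0], [-0.143, -0.99, -0.0], [0.0, 0.0, -1.0]]
ft_force: [0.5, -1.7, 0.9]
width: 0.466
finger_force: 6.0
```

The hub is gripped: width 0.466 is 43.8 mm. I'll lift slightly within the play and turn anticlockwise (negative spin) 16°, to just short of the possible range.

```bash
python3 -m crank '[{"offset":[-0.5,0,-1.5],"spin":0},{"offset":[-0.5,0,-1.5],"spin":-4},{"offset":[-0.5,0,-1.5],"spin":-8},{"offset":[-0.5,0,-1.5],"spin":-12},{"offset":[-0.5,0,-1.5],"spin":-16},{"offset":[-0.5,0,-1.5],"spin":-16}]' 255 8
python3 -m crank '[{"offset":[-0.5,-0.1,-2],"spin":0},{"offset":[-1,-0.3,-4],"spin":0},{"offset":[-1,-0.3,-4],"spin":0}]'
```

```text
time_s: 8.02
eef_pos: [0.5209, -0.1936, 0.1477]
eef_rot: [[0.99, 0.139, 0.0], [0.139, -0.99, -0.001], [0.0, 0.001, -1.0]]
ft_force: [-0.4, -4.5, -2.4]
width: 0.468
finger_force: 8.0
time_s: 8.27
eef_pos: [0.5199, -0.1931, 0.1519]
eef_rot: [[0.991, 0.134, 0.0], [0.134, -0.991, -0.0], [0.0, 0.001, -1.0]]
ft_force: [-1.3, -5.1, 0.5]
width: 0.47
finger_force: 8.1
```

```bash
cat >> h.py <<'E'
def chk():
    s=snap('scene'); 
    for q in ('hub_top','disc','shaft_tip'):
        for d in place_of('scene',q):
            P=w(s,d['point'])
            if abs(P[0]-.52)<.06 and abs(P[1]+.19)<.06: print(q,round(d['score'],2),P.round(3))
    t=sensors.get_state(); print(np.round(t['ft_force'],1),np.round(t['ft_torque'],2),np.round(t['eef_pos'],4),round(t['width'],3))
E
python3 -c "
from h import *
chk();chk()"
```

```text
hub_top 0.75 [ 0.518 -0.19   0.199]
disc 0.88 [ 0.524 -0.188  0.15 ]
shaft_tip 0.68 [ 0.511 -0.19   0.208]
[ 0.1 -5.4  0.2] [-1.59  0.24 -0.05] [ 0.52   -0.193   0.1517] 0.471
hub_top 0.75 [ 0.519 -0.193  0.197]
disc 0.64 [ 0.523 -0.189  0.151]
shaft_tip 0.81 [ 0.509 -0.191  0.215]
[ 0.3 -4.7  2.2] [-1.51  0.24 -0.09] [ 0.52   -0.193   0.1517] 0.47
```

```bash
python3 -m crank '[{"offset":[-0.5,0.5,-2],"spin":0},{"offset":[-1,0.9,-4],"spin":0},{"offset":[-1.5,0.8,-6],"spin":0},{"offset":[-1.5,0.8,-6],"spin":0},{"offset":[-1.5,0.8,-6],"spin":0}]'
python3 -c "
from h import *
chk();chk();chk()"
```

```text
time_s: 9.08
eef_pos: [0.5185, -0.1931, 0.1576]
eef_rot: [[0.991, 0.136, -0.0], [0.136, -0.991, 0.001], [0.0, -0.001, -1.0]]
ft_force: [-0.2, 0.9, -1.5]
width: 0.468
finger_force: 8.0
hub_top 0.86 [ 0.515 -0.191  0.205]
disc 0.83 [ 0.523 -0.19   0.158]
shaft_tip 0.28 [ 0.525 -0.19   0.157]
[-0.6  2.8 -0. ] [ 0.66  0.26 -0.  ] [ 0.5185 -0.1932  0.1574] 0.47
hub_top 0.63 [ 0.519 -0.192  0.202]
disc 0.74 [ 0.523 -0.19   0.156]
shaft_tip 0.44 [ 0.515 -0.193  0.202]
[-1.   3.8 -0.9] [0.89 0.21 0.07] [ 0.5186 -0.1933  0.1574] 0.471
hub_top 0.89 [ 0.517 -0.189  0.202]
disc 0.89 [ 0.527 -0.189  0.156]
shaft_tip 0.62 [ 0.523 -0.191  0.158]
[ 0.3  5.8 -0.7] [1.07 0.27 0.02] [ 0.5185 -0.1934  0.1575] 0.469
```

The disc has risen about 11 mm, in the TCP and in both network points, which is well past the 3 mm of play. The keyways were already in line at about 16°. I'll keep sliding along the tilted axis, checking the forces.

```bash
python3 -m crank '[{"offset":[-0.6,-0.6,-2.5],"spin":0},{"offset":[-1.2,-0.8,-5],"spin":0},{"offset":[-1.9,-0.9,-7.2],"spin":0},{"offset":[-2.5,-1.1,-9.7],"spin":0},{"offset":[-3.1,-1.3,-12],"spin":0},{"offset":[-3.7,-1.5,-14.5],"spin":0},{"offset":[-3.7,-1.5,-14.5],"spin":0}]' 255 12
python3 -c "
from h import *
chk()"
```

```text
time_s: 10.27
eef_pos: [0.5147, -0.1929, 0.1726]
eef_rot: [[0.991, 0.135, 0.001], [0.135, -0.991, -0.0], [0.001, 0.0, -1.0]]
ft_force: [0.1, 0.1, -1.6]
width: 0.469
finger_force: 11.9
hub_top 0.97 [ 0.512 -0.191  0.22 ]
disc 0.72 [ 0.52  -0.189  0.172]
[ 0.4  0.3 -1.7] [-0.08  0.12  0.04] [ 0.5148 -0.1928  0.172 ] 0.471
```

```bash
python3 -m crank '[{"offset":[-1,-0.3,-3.9],"spin":0},{"offset":[-2,-0.6,-7.7],"spin":0},{"offset":[-3,-0.9,-11.6],"spin":0},{"offset":[-4,-1.2,-15.5],"spin":0},{"offset":[-5,-1.5,-19.3],"spin":0},{"offset":[-5,-1.5,-19.3],"spin":0}]'
python3 -c "
from h import *
chk()"
```

```text
time_s: 10.97
eef_pos: [0.5098, -0.1922, 0.1923]
eef_rot: [[0.991, 0.135, 0.001], [0.135, -0.991, -0.0], [0.001, 0.0, -1.0]]
ft_force: [-0.1, -4.4, -0.1]
width: 0.471
finger_force: 12.0
hub_top 0.85 [ 0.509 -0.192  0.239]
disc 0.59 [ 0.516 -0.189  0.193]
[ 0.4 -4.3  1. ] [-1.5  -0.05  0.02] [ 0.5097 -0.1921  0.1915] 0.467
```

```bash
python3 -m crank '[{"offset":[-1,0.4,-3.9],"spin":0},{"offset":[-2,0.2,-7.7],"spin":0},{"offset":[-3,0,-11.6],"spin":0},{"offset":[-4,-0.3,-15.5],"spin":0},{"offset":[-5,-0.5,-19.3],"spin":0},{"offset":[-6,-0.7,-23.2],"spin":0},{"offset":[-7,-0.9,-27.1],"spin":0},{"offset":[-8,-1.1,-31],"spin":0},{"offset":[-9,-1.3,-35],"spin":0},{"offset":[-9,-1.3,-35],"spin":0}]'
python3 - <<'E'
from h import *
s=snap('scene','scene5.png')
c=s['img'][130:240,190:330,::-1];cv2.imwrite('pics/c5.png',cv2.resize(c,(760,597),interpolation=2))
chk()
E
```

```text
time_s: 12.0
eef_pos: [0.5006, -0.1918, 0.2271]
eef_rot: [[0.991, 0.135, 0.001], [0.135, -0.991, 0.0], [0.001, 0.0, -1.0]]
ft_force: [0.7, -0.8, -1.8]
width: 0.471
finger_force: 11.9
hub_top 0.83 [ 0.501 -0.189  0.273]
disc 0.89 [ 0.509 -0.186  0.224]
shaft_tip 0.59 [ 0.511 -0.192  0.212]
[-0.1  0.3 -3.4] [-0.    0.16  0.03] [ 0.5003 -0.1917  0.2261] 0.469
```

View pics/c5.png

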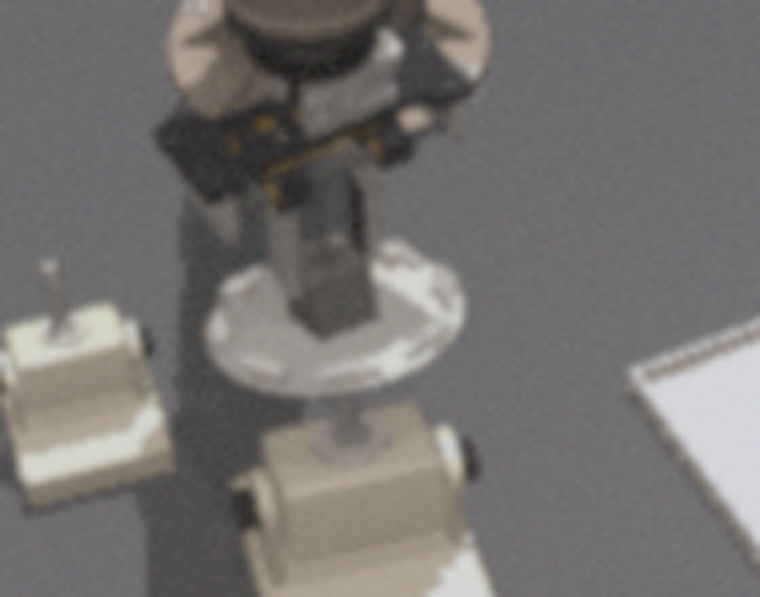

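Disc clear: it hangs in the gripper at crop (335,300), with the bare shaft visible below at (340,430), and its z is about 80 mm above the shoulder along the axis. Next I raise it and carry it over the tray.

```bash
python3 -m crank '[{"offset":[-2,0,-10],"spin":0},{"offset":[-2,0,-25],"spin":0},{"offset":[0,-5,-40],"spin":0},{"offset":[5,-20,-50],"spin":0},{"offset":[13,-42,-50],"spin":0},{"offset":[22,-65,-50],"spin":0},{"offset":[31,-88,-50],"spin":0},{"offset":[40,-111,-50],"spin":0},{"offset":[49,-134,-50],"spin":0},{"offset":[58,-157,-50],"spin":0},{"offset":[67,-180,-50],"spin":0},{"offset":[75,-203,-50],"spin":0},{"offset":[83,-226,-50],"spin":0},{"offset":[91,-249,-50],"spin":0},{"offset":[99,-272,-50],"spin":0},{"offset":[107,-295,-50],"spin":0},{"offset":[115,-318,-50],"spin":0},{"offset":[121,-338,-50],"spin":0},{"offset":[126,-350,-50],"spin":0},{"offset":[128,-354,-50],"spin":0}]' 255 20
python3 - <<'E'
from h import *
for n in ('scene','top'):
    s=snap(n,n+'6.png')
    for q in ('hub_top','disc','tray'): show(s,n,q)
t=sensors.get_state();print(t['joint_positions'].tolist() if hasattr(t['joint_positions'],'tolist') else t['joint_positions'])
E
```

```text
time_s: 13.92
eef_pos: [0.5794, 0.1785, 0.2763]
eef_rot: [[0.99, 0.138, -0.0], [0.138, -0.99, -0.0], [-0.0, 0.0, -1.0]]
ft_force: [-0.3, -0.9, -2.3]
width: 0.47
finger_force: 19.9
scene hub_top call 0.87 [ 0.413 -0.665  0.066] [120. 243.]
scene hub_top call 0.75 [0.574 0.18  0.321] [357. 150.]
scene hub_top call 0.6 [ 0.32  -0.116  0.034] [253. 186.]
scene disc call 0.87 [0.585 0.181 0.273] [357. 162.]
scene disc call 0.8 [ 0.323 -0.117  0.003] [254. 191.]
scene disc call 0.68 [ 0.411 -0.667 -0.   ] [125. 253.]
scene tray call 0.82 [0.581 0.181 0.002] [346. 211.]
top hub_top call 0.83 [ 0.417 -0.67   0.068] [427. 251.]
top hub_top call 0.72 [0.578 0.174 0.322] [212. 205.]
top hub_top call 0.68 [ 0.322 -0.115  0.032] [290. 273.]
top disc call 0.85 [ 0.326 -0.116 -0.001] [290. 271.]
top disc call 0.76 [0.594 0.171 0.277] [214. 202.]
top disc call 0.64 [ 0.416 -0.667  0.004] [423. 251.]
top tray call 0.69 [0.578 0.174 0.002] [222. 210.]
[-51.32276743124584, 15.129010150570128, 35.4909091793109, 95.27654378328295, -9.147617185682256, 72.50673692713517, -96.32016577457561]
```

The networks put the tilted disc over the tray centre (0.58, 0.177), with its origin about level with the TCP height. I'll lower it to just above the floor and lighten the grip, so the disc can pivot flat about the pads on contact.

```bash
python3 -m crank '[{"offset":[0,0,10],"spin":0},{"offset":[0,0,25],"spin":0},{"offset":[0,0,45],"spin":0},{"offset":[0,0,65],"spin":0},{"offset":[0,0,85],"spin":0},{"offset":[0,0,105],"spin":0},{"offset":[0,0,125],"spin":0},{"offset":[0,0,145],"spin":0},{"offset":[0,0,165],"spin":0},{"offset":[0,0,185],"spin":0},{"offset":[0,0,200],"spin":0},{"offset":[0,0,212],"spin":0},{"offset":[0,0,220],"spin":0},{"offset":[0,0,225],"spin":0},{"offset":[0,0,225],"spin":0},{"offset":[0,0,225],"spin":0}]' 255 20
python3 -m crank '[{"offset":[0,0,0],"spin":0},{"offset":[0,0,2],"spin":0},{"offset":[0,0,4],"spin":0},{"offset":[0,0,6],"spin":0},{"offset":[0,0,8],"spin":0},{"offset":[0,0,10],"spin":0},{"offset":[0,0,12],"spin":0},{"offset":[0,0,14],"spin":0},{"offset":[0,0,16],"spin":0},{"offset":[0,0,18],"spin":0},{"offset":[0,0,20],"spin":0},{"offset":[0,0,22],"spin":0},{"offset":[0,0,24],"spin":0},{"offset":[0,0,26],"spin":0},{"offset":[0,0,28],"spin":0},{"offset":[0,0,28],"spin":0}]' 255 10
```

```text
time_s: 15.65
eef_pos: [0.5797, 0.1763, 0.0516]
eef_rot: [[0.991, 0.135, 0.0], [0.135, -0.991, 0.0], [0.0, -0.0, -1.0]]
ft_force: [-0.3, 0.4, -2.4]
width: 0.467
finger_force: 19.9
time_s: 16.98
eef_pos: [0.5793, 0.1763, 0.0229]
eef_rot: [[0.991, 0.135, -0.0], [0.135, -0.991, -0.0], [-0.0, 0.0, -1.0]]
ft_force: [-0.2, -0.3, -1.0]
width: 0.468
finger_force: 9.9
```

Contact is just beginning. I'll continue gently.

```bash
python3 -m crank '[{"offset":[0,0,1.5],"spin":0},{"offset":[0,0,3],"spin":0},{"offset":[0,0,4.5],"spin":0},{"offset":[0,0,6],"spin":0},{"offset":[0,0,7.5],"spin":0},{"offset":[0,0,9],"spin":0},{"offset":[0,0,9],"spin":0}]' 255 6
python3 -m crank '[{"offset":[0,0,1],"spin":0},{"offset":[0,0,2],"spin":0},{"offset":[0,0,3],"spin":0},{"offset":[0,0,4],"spin":0},{"offset":[0,0,4],"spin":0}]' 255 6
python3 - <<'E'
from h import *
s=snap('scene','scene7.png')
for n in ('scene','top'):
    s=snap(n)
    for q in ('hub_top','disc'): show(s,n,q)
E
```

```text
time_s: 17.57
eef_pos: [0.5792, 0.1762, 0.0139]
eef_rot: [[0.991, 0.135, -0.0], [0.135, -0.991, -0.0], [-0.0, 0.0, -1.0]]
ft_force: [-0.1, -0.0, -2.2]
width: 0.466
finger_force: 6.0
time_s: 17.98
eef_pos: [0.5793, 0.1763, 0.0101]
eef_rot: [[0.991, 0.135, -0.0], [0.135, -0.991, -0.0], [-0.0, 0.0, -1.0]]
ft_force: [0.5, 0.4, -2.3]
width: 0.467
finger_force: 6.0
scene hub_top call 0.78 [ 0.414 -0.664  0.068] [120. 243.]
scene hub_top call 0.72 [ 0.319 -0.117  0.036] [253. 185.]
scene hub_top call 0.6 [0.578 0.179 0.056] [347. 202.]
scene hub_top call 0.32 [0.576 0.179 0.007] [345. 209.]
scene disc call 0.83 [0.575 0.181 0.007] [346. 209.]
scene disc call 0.62 [ 0.413 -0.667 -0.   ] [125. 254.]
scene disc call 0.58 [ 0.322 -0.117  0.003] [253. 191.]
top hub_top call 0.83 [ 0.319 -0.113  0.032] [290. 274.]
top hub_top call 0.79 [ 0.419 -0.665  0.068] [426. 251.]
top hub_top call 0.51 [0.58  0.176 0.058] [220. 209.]
top disc call 0.92 [ 0.326 -0.118 -0.001] [291. 271.]
top disc call 0.72 [0.583 0.176 0.01 ] [221. 209.]
top disc call 0.69 [ 0.415 -0.665  0.005] [422. 251.]
top disc call 0.49 [ 0.611 -0.487  0.002] [380. 204.]
```

The disc is nearly level, its hub point above its origin and its origin at about 8 mm, but the arm still carries the weight. I'll lower it further in small steps.

```bash
python3 -m crank '[{"offset":[0,0,1],"spin":0},{"offset":[0,0,2],"spin":0},{"offset":[0,0,3],"spin":0},{"offset":[0,0,3],"spin":0}]' 255 5
python3 -m crank '[{"offset":[0,0,1],"spin":0},{"offset":[0,0,2],"spin":0},{"offset":[0,0,2],"spin":0}]' 255 4
```

```text
time_s: 18.67
eef_pos: [0.5793, 0.1763, 0.0071]
eef_rot: [[0.991, 0.135, -0.0], [0.135, -0.991, -0.0], [-0.0, 0.0, -1.0]]
ft_force: [-0.6, 0.3, -2.1]
width: 0.469
finger_force: 5.0
time_s: 18.92
eef_pos: [0.5798, 0.1764, 0.0055]
eef_rot: [[0.991, 0.135, 0.001], [0.135, -0.991, 0.0], [0.001, -0.0, -1.0]]
ft_force: [1.5, 0.9, 0.6]
width: 0.466
finger_force: 4.0
```

```bash
python3 -m crank '[{"offset":[0,0,1],"spin":0},{"offset":[0,0,2],"spin":0},{"offset":[0,0,2],"spin":0}]' 255 4
python3 - <<'E'
from h import *
s=snap('scene')
c=s['img'][150:250,290:420,::-1];cv2.imwrite('pics/c8.png',cv2.resize(c,(780,600),interpolation=2))
E
```

```text
time_s: 19.17
eef_pos: [0.5798, 0.1764, 0.0035]
eef_rot: [[0.991, 0.135, 0.001], [0.135, -0.991, 0.0], [0.001, -0.0, -1.0]]
ft_force: [0.3, 0.0, 2.8]
width: 0.472
finger_force: 4.0
```

View pics/c8.png

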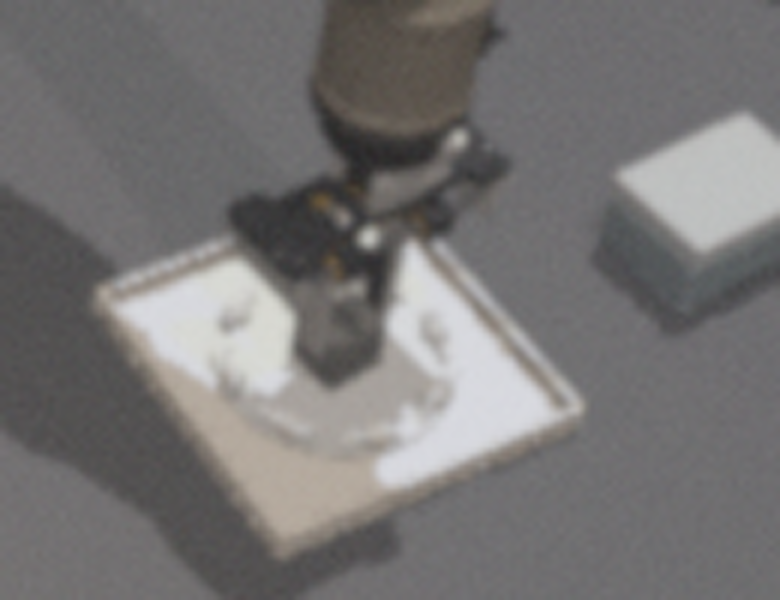

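The disc sits in the tray, centred at crop (340,370), and looks level. The force has switched from carrying the weight to pressing about 3 N, so it is supported. I'll release and rise.

```bash
python3 -m crank '[{"offset":[0,0,0],"spin":0},{"offset":[0,0,0],"spin":0},{"offset":[0,0,0],"spin":0},{"offset":[0,0,0],"spin":0},{"offset":[0,0,0],"spin":0},{"offset":[0,0,0],"spin":0}]' 90 4
python3 -m crank '[{"offset":[0,0,-10],"spin":0},{"offset":[0,0,-30],"spin":0},{"offset":[0,0,-60],"spin":0},{"offset":[0,0,-90],"spin":0},{"offset":[0,0,-120],"spin":0},{"offset":[0,0,-150],"spin":0},{"offset":[0,0,-180],"spin":0},{"offset":[0,0,-200],"spin":0},{"offset":[0,0,-200],"spin":0},{"offset":[0,0,-200],"spin":0}]' 60 4
python3 - <<'E'
from h import *
for n in ('scene','top'):
    s=snap(n,n+'9.png')
    for q in ('hub_top','disc','tray'): show(s,n,q)
c=cv2.imread('pics/scene9.png')[150:250,290:420];cv2.imwrite('pics/c9.png',cv2.resize(c,(780,600),interpolation=2))
E
```

```text
time_s: 19.72
eef_pos: [0.5793, 0.1763, 0.0032]
eef_rot: [[0.991, 0.135, -0.0], [0.135, -0.991, -0.0], [-0.0, 0.0, -1.0]]
ft_force: [-0.1, -0.3, -0.3]
width: 0.648
finger_force: 0.0
time_s: 20.55
eef_pos: [0.5798, 0.1765, 0.2048]
eef_rot: [[0.991, 0.135, 0.002], [0.135, -0.991, 0.001], [0.002, -0.001, -1.0]]
ft_force: [-0.3, -0.0, -1.0]
width: 0.764
finger_force: 0.0
scene hub_top call 0.91 [ 0.414 -0.669  0.065] [119. 244.]
scene hub_top call 0.68 [0.579 0.179 0.056] [347. 202.]
scene hub_top call 0.68 [ 0.317 -0.116  0.037] [253. 185.]
scene disc call 0.79 [0.574 0.18  0.004] [345. 209.]
scene disc call 0.78 [ 0.324 -0.115  0.001] [254. 191.]
scene disc call 0.7 [ 0.414 -0.67  -0.002] [124. 254.]
scene tray call 0.66 [0.577 0.179 0.003] [345. 210.]
top hub_top call 0.78 [ 0.419 -0.668  0.069] [427. 251.]
top hub_top call 0.61 [ 0.32  -0.114  0.035] [290. 273.]
top hub_top call 0.55 [0.576 0.174 0.054] [220. 210.]
top hub_top call 0.34 [ 0.517 -0.187  0.213] [311. 224.]
top disc call 0.84 [ 0.325 -0.119  0.001] [291. 272.]
top disc call 0.8 [ 0.416 -0.668  0.006] [423. 251.]
top disc call 0.66 [0.581 0.178 0.007] [221. 209.]
```

View pics/c9.png

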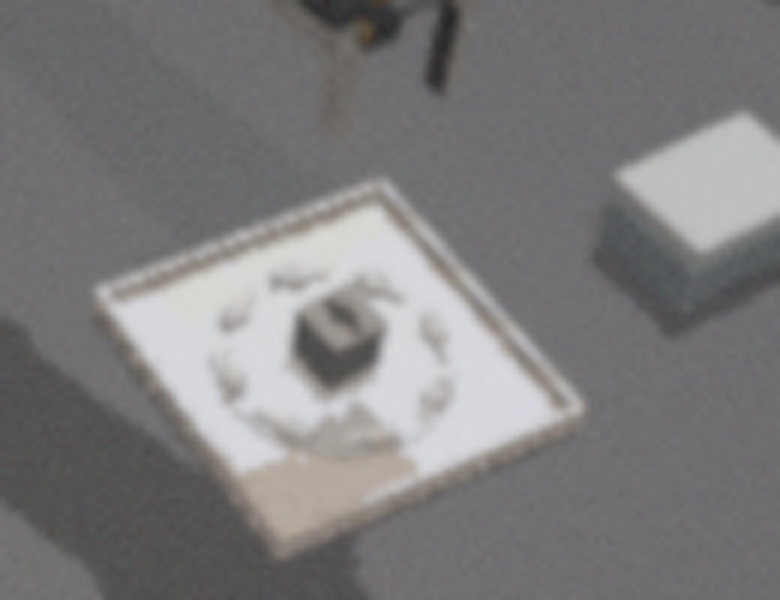

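The disc lies flat in the middle of the tray, hub up at crop (340,345), and the gripper is well clear. I'll hand the job in.

```bash
python3 -c "
from rig import ticket;print(ticket.finish_job())"
```

```text
the job is handed in; nothing more can be done
None
```

The disc is off the shaft and let go, lying flat, hub up, near the middle of the white tray; the job was handed in after about 21 s of robot time, and the hand-in returned no verdict.

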